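# Fit the crank to the pasta machine

### The arm

A 7-joint arm with a two-finger parallel gripper is mounted at the origin on the work surface. World frame = base frame: x ahead of the robot, y to its left, z up, the work surface at z = 0. Lengths are in m, angles in rad, forces in N, time in s.
With the tool pointing down it reaches from about 0.4 to 0.85 m from the base axis. Payload 10.4 kg.
Tool frame: the origin (TCP) lies at the very end of the fingers, on their centre line; the grasp point (between the pads) lies 19 mm behind it; z points along the fingers, y is the line along which they close (so a half turn about z gives the same grasp; the last joint's range is limited). The gripper opens to 87 mm and grips with 3 to 60 N. Pads are 19 mm wide; open, the fingers measure 117 mm over their backs; the gripper's body (75 mm by 190 mm) begins 51 mm behind the grasp point.
Start: joints at [1.253, 0.332, -0.065, 1.46, 0.022, 1.35, -0.088], TCP at [0.182, -0.598, 0.223] pointing down, gripper open.
Joint ranges: [-2.6, 2.6], [-0.5, 2.12], [-1.47, 1.34], [0.16, 2.42], [-1.27, 4.41], [0.06, 2.06], [-2.6, 2.6]. Speed limits (rad/s): [2.22, 2.22, 2.79, 2.79, 3.14, 3.14, 3.14].

### API

Orientations are given as a unit quaternion [x, y, z, w].
In Python, from bench import * gives the robot as it stands.
- The arm moves only by the tool step_arm, never from a script. Its arguments are lists of equal length, an entry for each row: "delta_pos": the shift along the world's x, y, z in units of 25 mm (1.0 is 25 mm), a list of three; "turn": the turn about the world's z in units of 0.12 rad (1.0 is 0.12 rad). In form: {"delta_pos": [[tx, ty, tz], ...], "turn": [turn, ...]}. A call has 1 to 12 rows; each row shifts and turns the commanded pose from where the row before left it; what a row does not reach is not made up. A row lasts 1/10 s, in which the tool goes at most 50 mm and 8.59 degrees, less where a joint would pass 70% of its speed; a pose out of reach is approached as far as the arm can. A call with a number of a shift or a turn outside -1 to 1 is refused whole. A call with a gripper value outside its range is refused whole. "grip" is the closure, from 0 (fully open) to 1 (shut), set as the call begins (left out, the last holds). The fingers move at their own pace and stop on an object; "newtons" is the grip in N (left out, the last holds). Time passes only in rows, so rows that do not move let the fingers close. It gives the time, the measured TCP pose, the force, the opening and the grip force at its end, in the units of the state.
- read_state(): the state, without advancing time (a new reading comes with each control period).
- camera(name): name is "scene" or "top" or "wrist"; returns a dict with "image" (400x640x3 uint8, red, green, blue), "z_map" (400x640 float32, m along the optical axis (not along the pixel's ray), 0 where there is no reading), "mtx" (3x3 intrinsics, pixels), "dist" ([k1, k2, p1, p2, k3] as OpenCV has them; the pictures are not rectified), "view" (4x4, takes a point from world to camera coordinates). Camera axes: x right, y up, looking along -z (the intrinsics and any distortion apply to the point x, -y, -z); pixel columns grow to the right and rows downward; lengths in m; the calibration is good to about 2 mm. A picture is of the moment at which its call begins.
- close_job(): hands the job in; it is judged then, once.
The state is a dict: "time": time; "joint_positions": joint angles; "joint_vel": joint speeds; "joint_torque": joint torques, N m; "ee_pos": TCP position; "eef_rot": TCP orientation; "ft_force": force on the tool from outside, world axes, zero at the start; "torque": the same for the moment, N m; "width": finger opening in m; "grip_force": force on a finger pad.
Only numpy, scipy, OpenCV 4.12 (cv2) and the standard library are available. Lean on these libraries where they do the work, as an engineer would, in place of code of your own. Each camera call takes 0.05 s, during which the arm holds its last target. There are 200 camera calls.

### The job

Pick up the pasta machine's crank handle from the worktop and fit it for rolling dough: push its square shank through the round hole in the machine's main end plate, feel for the square socket of the roll behind it, and seat the crank fully home without forcing it. Leave the crank sitting in the machine by itself, and the other things on the worktop where they are.

Things in the scene. Friction and masses are not known exactly. Their poses are not given: they have to be found in the camera images.
- drive_hole (a point): Centre of the mouth of the round drive hole, 15 mm diameter, in the outer face of the pasta machine's main end plate (5 mm thick), 104 mm above the worktop. Axes are the machine's: y points straight into the hole (level, along the rolls), z up. The machine is fixed. The two dark round marks on the narrower plate of the cutter head, 95 mm to the +x side, are not this hole.
- machine_mid (a point): Middle of the steel pasta machine, 76 mm above the worktop; axes as drive_hole. Two upright end plates (104 mm wide along x, 18 to 134 mm above the worktop) 200 mm apart along y, on a beech foot board 150 x 250 mm, 18 mm high, that reaches 25 mm out beyond the end plate with the hole. The cutter head hangs on the +x side, out to x = 108 mm; the hopper reaches 155 mm above the worktop.
- socket_face (a point): Centre of the face of the roll's square socket behind the end plate, on the hole's axis, 6 mm in from the mouth; axes of the machine, not of the roll. Socket: 11 mm across flats, 30 mm deep, so the tip bottoms 36 mm in from the mouth. The roll is stiff (0.6 N m) and its angle is not told: its square is 24 to 45 degrees out of line with the machine's x and z, one way or the other.
- crank_shank (a point): Grip place on the centre line of the crank's 9 x 9 mm square steel shank, 84 mm back from its tip. Axes: y along the shank to the tip, x along the arm to the knob; the flats face x and z. At the start it lies flat, z up, this point 13 mm above the worktop. Bare shank from 18 mm behind this point to the tip. It goes in level; out of line with the socket by over 12 degrees a light push stops 10 mm in.
- crank_tip (a point): Centre of the end face of the crank's shank (the last 3 mm turned down to 7 mm round); axes as crank_shank. The crank weighs about 165 g: behind the shank a black collar 26 mm in diameter and 20 mm long, a flat steel arm 80 mm long, and at its end a wooden knob 26 mm thick, 66 mm long, pointing away from the tip. The arm may end at any angle about the shank.
- flour_jar: glass storage jar with wooden lid, 90 mm diameter, 150 mm high, bystander; origin at the centre of its underside
- oil_bottle: green glass oil bottle, 62 mm diameter, 230 mm high, bystander; origin at the centre of its underside
- mug: white mug, 82 mm diameter, 95 mm high, bystander; origin at the centre of its underside
- bowl: blue bowl, 110 mm diameter, 55 mm high, bystander; origin at the centre of its underside
- pepper_mill: dark wooden pepper mill, 58 mm diameter, 154 mm high, bystander; origin at the centre of its underside
- wooden_spoon: wooden spoon lying flat, 260 mm long, bystander; x along it towards the bowl of the spoon
- dough_scraper: dough scraper lying flat, steel blade 110 x 75 mm with a 25 mm wooden grip along one edge, bystander; origin under the middle of the blade
Mind the look-alikes: they are no part of the job. Leave any purple look-alike of the part that bears crank_shank alone.

How it is judged:
At the end, for the whole second after the job is handed in: The crank's tip is at least 30 mm in from the mouth of the drive hole (fully home is 36 mm), within 4 mm of the hole's axis, the shank within 0.15 rad of the axis, and the crank at rest and let go (y of crank_tip in the frame of drive_hole above 0.03 m and x of crank_tip in the frame of drive_hole between -0.004 and 0.004 m and z of crank_tip in the frame of drive_hole between -0.004 and 0.004 m and angle between the y axis of crank_tip and the y axis of drive_hole, either way round below 0.15 rad and linear speed of crank below 0.02 m/s); the robot touches nothing.
It fails at once if the crank is forced: more than 60 N between crank and machine (contact force between crank and machine above 60 N).
It fails at once if the flour jar, oil bottle, mug, bowl, pepper mill, spoon or scraper is moved by more than 40 mm (distance of any of flour_jar, oil_bottle, mug, bowl, pepper_mill, wooden_spoon, dough_scraper from where it was at the start of the episode above 0.04 m).
It also fails if it takes over 58 s, if anything falls off the work surface, if the arm or the gripper's body presses on something with over 40 N, if the wrist force passes 120 N, or if a joint passes its speed limit or range.

## Working session

There is one attempt and no reset: what is moved stays moved. The work goes in short steps, Python scripts to look and compute and a tool call to move; the robot and the scene stay as the last step left them, time stands still between calls to the robot, and variables do not carry over. Pictures are saved under pics/ and viewed, at most 10 in all, crops included, and the job is handed in when it is done.

Besides the shell and the picture viewer there is one more tool, called by a JSON object that holds its "op" and its "data", one argument or row to a line. step_arm: Moves the arm, as the interface text tells. Shifts and turns lie within -1 to 1; 1 stands for 25 mm of shift or 0.12 rad of turn. Its arguments: {"type":"object","properties":{"delta_pos":{"type":"array"},"turn":{"type":"array"},"grip":{"type":"number"},"newtons":{"type":"number"}},"required":["delta_pos","turn"]}

```bash
mkdir -p pics; cat > h.py <<'E'
import numpy as np, cv2
from bench import *
def snap(n,f=None):
    c=camera(n); np.savez(f'/tmp/{n}.npz',**{k:np.array(v) for k,v in c.items()})
    if f: cv2.imwrite('pics/'+f,c['image'][:,:,::-1])
    return c
def load(n): return dict(np.load(f'/tmp/{n}.npz'))
def ray(c,u,v):
    p=cv2.undistortPoints(np.array([[[u,v]]],float),np.array(c['mtx'],float),np.array(c['dist'],float))[0,0]
    V=np.array(c['view']); R=V[:3,:3]; o=-R.T@V[:3,3]
    return o, R.T@np.array([p[0],-p[1],-1.])
def dep(c,u,v):
    o,d=ray(c,u,v); return o+d*c['z_map'][int(round(v)),int(round(u))]
def onz(c,u,v,z):
    o,d=ray(c,u,v); return o+d*(z-o[2])/d[2]
def proj(c,P):
    V=np.array(c['view']); q=V[:3,:3]@np.array(P)+V[:3,3]
    p=cv2.projectPoints(np.array([[q[0],-q[1],-q[2]]]),np.zeros(3),np.zeros(3),np.array(c['mtx'],float),np.array(c['dist'],float))[0]
    return p.ravel()
E
python3 - <<'E'
from h import *
a=snap('top','top0.png');b=snap('scene','scene0.png')
for c in(a,b): V=np.array(c['view']);print((-V[:3,:3].T@V[:3,3]).round(3),V[:3,:3].round(2).tolist())
s=read_state();print(s['time'],s['ee_pos'],s['eef_rot'],s['ft_force'],s['width'])
E
```

```text
[0.388 0.033 1.185] [[-0.02, -1.0, 0.01], [0.99, -0.02, 0.15], [-0.15, 0.01, 0.99]]
[1.017 0.633 1.068] [[-0.78, 0.62, 0.01], [-0.48, -0.61, 0.63], [0.39, 0.49, 0.78]]
0.1 [ 0.18149053 -0.59773493  0.22185512] [ 9.89153888e-01  1.46881663e-01 -1.13530768e-04 -5.91961222e-04] [-0.03669668  0.0039656  -0.4701693 ] 0.08743009333427146
```

View pics/top0.png

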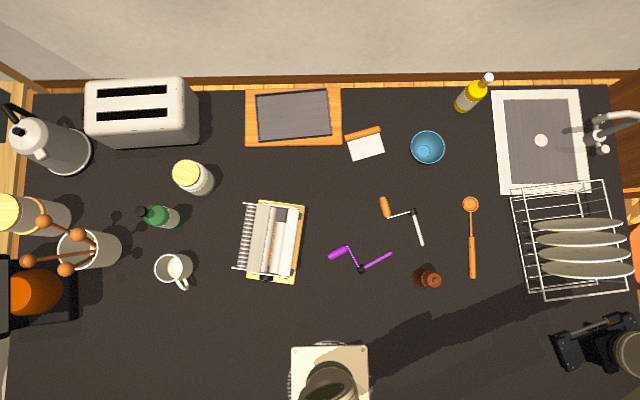

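View pics/scene0.png

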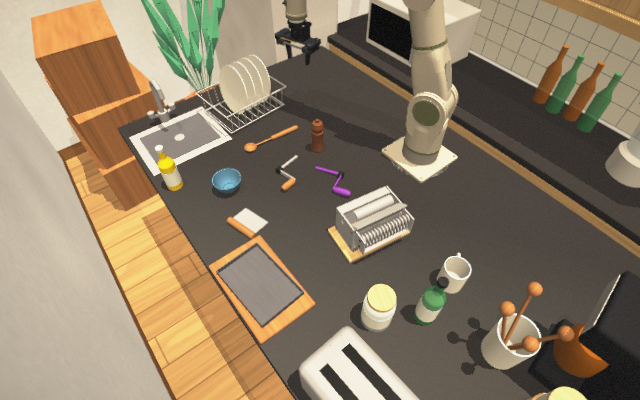

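Top view: the real crank (orange knob) has its knob at about (385,207), collar (413,210) and shank tip (422,243), with the tip pointing towards the robot. The machine is at about (270,240) with the cutter comb on its left, so the hole is in the far (+x) end plate. The purple look-alike is at (360,260).

```bash
python3 - <<'E'
from h import *
a=load('top');b=load('scene')
i=cv2.resize(a['image'][185:295,228:438,::-1],None,fx=3.8,fy=3.8,interpolation=cv2.INTER_CUBIC)
cv2.imwrite('pics/crop1.png',i)
i=cv2.resize(b['image'][150:262,270:420,::-1],None,fx=5.3,fy=5.3,interpolation=cv2.INTER_CUBIC)
cv2.imwrite('pics/crop2.png',i)
E
```

```text
(no output)
```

View pics/crop1.png

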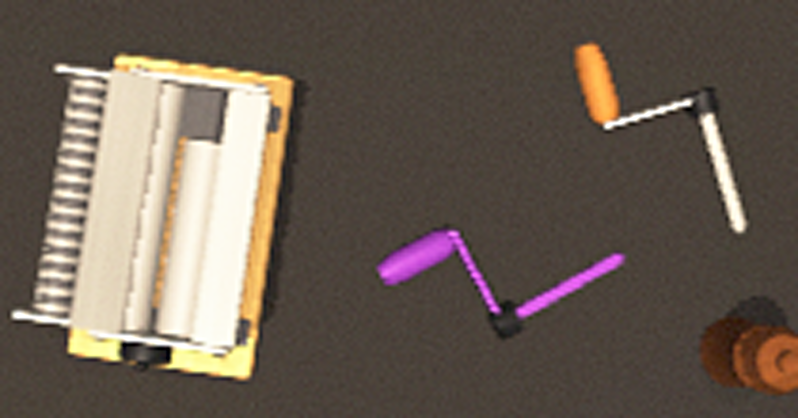

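View pics/crop2.png

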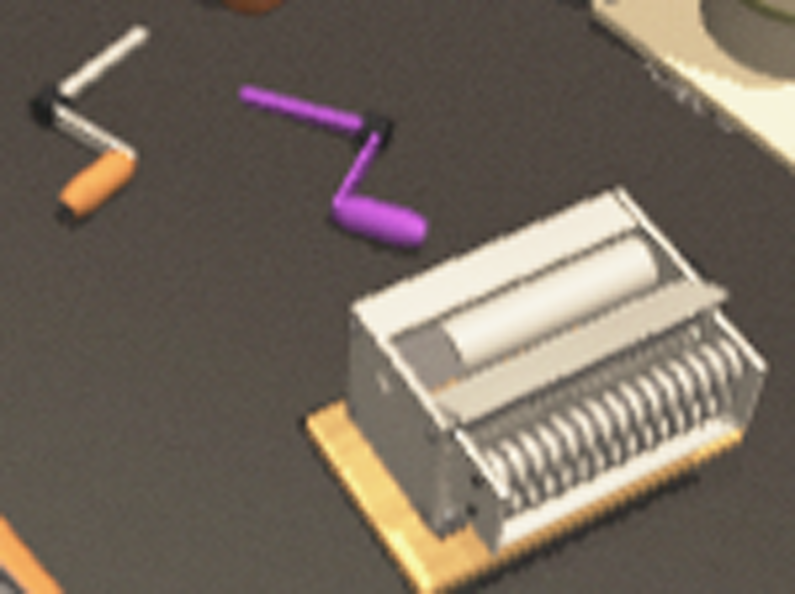

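```bash
python3 - <<'E'
from h import *
a=load('top');b=load('scene')
T=lambda x,y:(228+x/3.8-.37,185+y/3.8-.37); S=lambda x,y:(270+x/5.3-.4,150+y/5.3-.4)
print('foot',[onz(a,*T(*p),.018).round(4).tolist() for p in[(117,55),(293,76),(250,380),(70,355)]])
print('tip',onz(a,*T(740,230),.013).round(4),'collar',onz(a,*T(707,102),.02).round(4),'knob ends',onz(a,*T(587,45),.02).round(4),onz(a,*T(610,122),.02).round(4),'arm',onz(a,*T(604,127),.013).round(4))
print('scene tip',onz(b,*S(143,33),.013).round(4),'collar',onz(b,*S(48,105),.02).round(4),'knob',onz(b,*S(68,207),.015).round(4),onz(b,*S(128,158),.015).round(4))
print('hole dep',dep(b,*S(383,380)).round(4),'z104',onz(b,*S(383,380),.104).round(4))
for p in [(475,482),(472,508),(360,350),(440,500),(400,420)]: print(p,dep(b,*S(*p)).round(4))
print('plate top',dep(b,*S(352,308)).round(3),onz(b,*S(352,308),.134).round(4),onz(b,*S(618,190),.134).round(4),onz(b,*S(445,430),.134).round(4))
E
```

```text
foot [[0.5698, 0.2127, 0.018], [0.5488, 0.0657, 0.018], [0.3009, 0.1049, 0.018], [0.3242, 0.2507, 0.018]]
tip [ 0.4125 -0.3022  0.013 ] collar [ 0.519  -0.2794  0.02  ] knob ends [ 0.5694 -0.1813  0.02  ] [ 0.5041 -0.1974  0.02  ] arm [ 0.5007 -0.1935  0.013 ]
scene tip [ 0.4188 -0.2918  0.013 ] collar [ 0.5234 -0.2667  0.02  ] knob [ 0.5664 -0.1779  0.015 ] [ 0.505  -0.1902  0.015 ]
hole dep [0.5281 0.1208 0.096 ] z104 [0.5321 0.125  0.104 ]
(475, 482) [0.5434 0.2205 0.1164]
(472, 508) [0.5435 0.2213 0.0894]
(360, 350) [0.5305 0.1009 0.1078]
(440, 500) [0.5357 0.1878 0.0493]
(400, 420) [0.5352 0.146  0.0878]
plate top [0.526 0.086 0.132] [0.5271 0.0878 0.134 ] [0.3313 0.119  0.134 ] [0.5419 0.1905 0.134 ]
```

{"op": "step_arm", "data": {
  "delta_pos": [
    [0.8,0.95,0.1],
    [0.8,0.95,0.1],
    [0.8,0.95,0.1],
    [0.8,0.95,0.1],
    [0.8,0.95,0.1],
    [0.8,0.95,0.1],
    [0.8,0.95,0.1],
    [0.8,0.95,0],
    [0.8,0.95,0],
    [0.8,0.95,0],
    [0.8,0.95,0],
    [0.8,0.95,0]
  ],
  "turn": [0,0,0,0,0,0,0,0,0,0,-0.3,-0.3],
  "grip": 0
}}

```text
time: 1.3
ee_pos: [0.4221, -0.3119, 0.2398]
eef_rot: [0.994, 0.11, -0.0, -0.0]
ft_force: [-1.0, 0.2, -0.5]
width: 0.0871
grip_force: 0.0
```

{"op": "step_arm", "data": {
  "delta_pos": [
    [0.9,0.95,0],
    [0.9,0.95,0],
    [0.9,0.95,0],
    [0.9,0.95,-0.5],
    [0.8,0.9,-1],
    [0,0,-1],
    [0,0,0],
    [0,0,0]
  ],
  "turn": [0,0,0,0,0,0,0,0]
}}

```text
time: 2.1
ee_pos: [0.5312, -0.1962, 0.1778]
eef_rot: [0.994, 0.111, -0.0, -0.0]
ft_force: [0.5, 0.4, 0.1]
width: 0.0868
grip_force: 0.0
```

```bash
python3 - <<'E'
from h import *
a=snap('wrist','w1.png');s=read_state();print(s['time'],s['ee_pos'],s['eef_rot'],s['ft_force'])
V=a['view'];print((-V[:3,:3].T@V[:3,3]).round(3),V[:3,:3].round(2).tolist())
E
```

```text
2.15 [ 0.53163627 -0.19649995  0.17867659] [9.93873601e-01 1.10521477e-01 3.42661706e-04 3.87795545e-04] [ 0.39663418 -0.12095903  0.10017705]
[ 0.603 -0.179  0.34 ] [[0.22, -0.98, 0.0], [0.94, 0.21, -0.27], [0.26, 0.06, 0.96]]
```

View pics/w1.png

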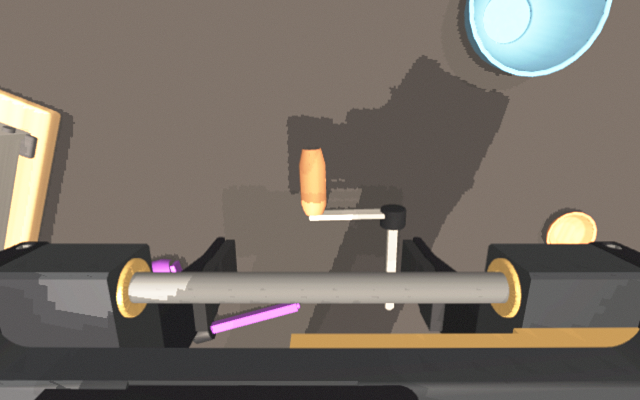

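The wrist view shows the knob from (312,149) to (314,213), the collar at (393,217) and the tip at (389,306). The foot of the machine is at far left.

```bash
python3 - <<'E'
from h import *
a=load('wrist')
for n,p,z in[('kfar',(312,150),.018),('kmid',(313,180),.026),('knear',(314,209),.02),('arm',(314,216),.018),('colF',(391,228),.013),('colc',(393,216),.024),('tip',(389,307),.013),('shk',(392,235),.0175)]: print(n,onz(a,*p,z).round(4),dep(a,*p).round(4))
E
```

```text
kfar [ 0.5677 -0.1812  0.018 ] [ 0.5657 -0.1813 -0.0006]
kmid [ 0.541  -0.1882  0.026 ] [ 0.541  -0.1882  0.0259]
knear [ 0.5114 -0.1956  0.02  ] [ 0.5126 -0.1954  0.0242]
arm [ 0.5036 -0.1973  0.018 ] [ 0.5044 -0.1972  0.0206]
colF [ 0.5069 -0.2781  0.013 ] [ 0.5106 -0.2743  0.0257]
colc [ 0.5226 -0.2732  0.024 ] [ 0.5232 -0.2726  0.0262]
tip [ 0.4172 -0.3016  0.013 ] [ 0.4148 -0.3031  0.0088]
shk [ 0.5011 -0.2798  0.0175] [ 0.5007 -0.2802  0.0162]
```

{"op": "step_arm", "data": {
  "delta_pos": [
    [0.34,0.32,-1],
    [0,0,-1],
    [0,0,-1],
    [0,0,-1],
    [0,0,-1],
    [0,0,-1],
    [0,0,-0.6],
    [0,0,-0.35],
    [0,0,0],
    [0,0,0]
  ],
  "turn": [0.24,0,0,0,0,0,0,0,0,0]
}}

```text
time: 3.15
ee_pos: [0.5409, -0.1879, 0.005]
eef_rot: [0.992, 0.125, 0.001, 0.0]
ft_force: [1.2, 0.2, 1.0]
width: 0.0868
grip_force: 0.0
```

{"op": "step_arm", "data": {
  "delta_pos": [
    [0,0,0],
    [0,0,0],
    [0,0,0],
    [0,0,0],
    [0,0,0],
    [0,0,0],
    [0,0,0],
    [0,0,0]
  ],
  "turn": [0,0,0,0,0,0,0,0],
  "grip": 1,
  "newtons": 4
}}

```text
time: 3.95
ee_pos: [0.5401, -0.1876, 0.0038]
eef_rot: [0.992, 0.125, -0.0, 0.0]
ft_force: [0.2, -0.3, -0.3]
width: 0.0311
grip_force: 0.0
```

{"op": "step_arm", "data": {
  "delta_pos": [
    [0,0,0],
    [0,0,0],
    [0,0,0],
    [0.01,-0.03,0.33],
    [0.01,-0.03,0.33],
    [0.03,-0.1,0.32],
    [0.03,-0.1,0.32],
    [0.04,-0.16,0.29],
    [0.04,-0.16,0.29],
    [0,0,0],
    [0,0,0]
  ],
  "turn": [0,0,0,0,0,0,0,0,0,0,0]
}}

```text
time: 5.05
ee_pos: [0.5442, -0.2022, 0.0509]
eef_rot: [0.992, 0.125, 0.0, 0.0]
ft_force: [-1.1, -0.1, -0.9]
width: 0.0257
grip_force: 4.0
```

```bash
python3 - <<'E'
from h import *
a=snap('wrist');t=snap('scene');s=read_state();print(s['time'],s['ee_pos'],s['ft_force'],s['width'],s['grip_force'])
i=cv2.resize(t['image'][140:200,265:335,::-1],None,fx=6,fy=6,interpolation=cv2.INTER_CUBIC)
w=cv2.resize(a['image'][130:330,260:480,::-1],(396,360),interpolation=cv2.INTER_CUBIC)
cv2.imwrite('pics/g1.png',np.hstack([i,w]))
E
```

```text
5.15 [ 0.54388636 -0.20185271  0.05043196] [-0.00163387  0.64949706 -1.56405177] 0.025558798219572423 3.9808709174394608
```

View pics/g1.png

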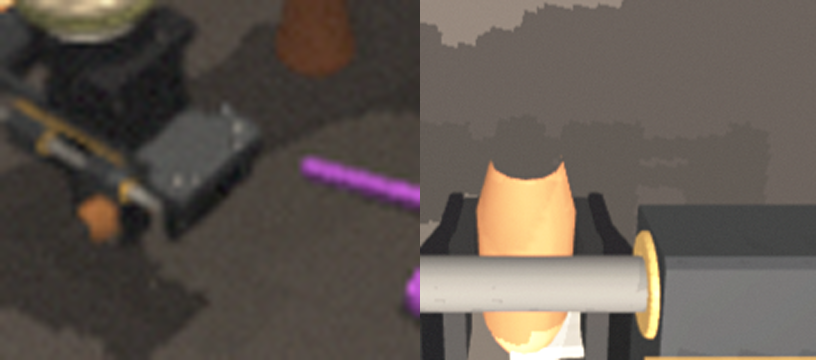

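```bash
python3 - <<'E'
from h import *
t=snap('top')
a=load('wrist'); b=load('scene')
for P in [(.417,-.3016,.013),(.523,-.274,.013),(.53,-.26,.06)]: print([proj(c,P).round(0).tolist() for c in(a,b,t)])
i=cv2.resize(t['image'][190:260,370:450,::-1],None,fx=5,fy=5,interpolation=cv2.INTER_CUBIC)
w=cv2.resize(a['image'][150:400,240:560,::-1],(400,350))
cv2.imwrite('pics/g2.png',np.hstack([i,w]))
E
```

```text
[[405.0, 417.0], [296.0, 154.0], [422.0, 244.0]]
[[416.0, 287.0], [278.0, 170.0], [411.0, 211.0]]
[[420.0, 314.0], [277.0, 164.0], [411.0, 207.0]]
```

View pics/g2.png

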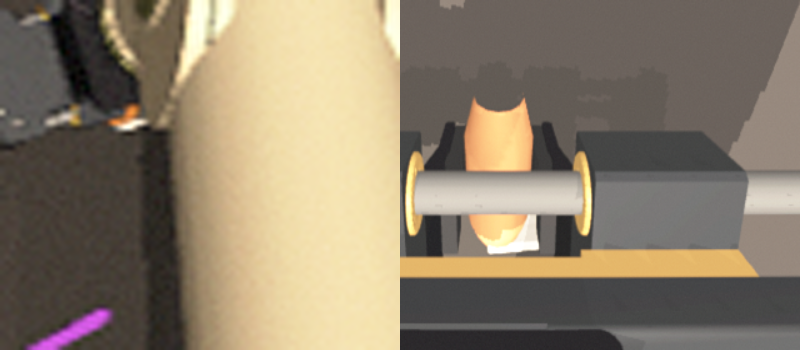

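```bash
python3 - <<'E'
from h import *
a=load('wrist')
for v in (310,316,322,326):
  for u in range(312,352,4): print((u,v),a['image'][v,u].tolist(),(dep(a,u,v)*1000).round(0).tolist())
E
```

```text
(312, 310) [254, 216, 141] [523.0, -204.0, 67.0]
(316, 310) [255, 220, 146] [524.0, -206.0, 67.0]
(320, 310) [255, 223, 147] [524.0, -208.0, 67.0]
(324, 310) [255, 219, 143] [524.0, -210.0, 67.0]
(328, 310) [254, 217, 142] [524.0, -212.0, 66.0]
(332, 310) [252, 198, 129] [524.0, -214.0, 65.0]
(336, 310) [251, 190, 124] [522.0, -217.0, 62.0]
(340, 310) [250, 245, 234] [515.0, -222.0, 48.0]
(344, 310) [235, 226, 210] [515.0, -224.0, 47.0]
(348, 310) [231, 216, 197] [516.0, -226.0, 48.0]
(312, 316) [254, 212, 140] [519.0, -205.0, 66.0]
(316, 316) [255, 220, 143] [519.0, -207.0, 66.0]
(320, 316) [255, 219, 144] [520.0, -209.0, 66.0]
(324, 316) [255, 254, 205] [520.0, -211.0, 65.0]
(328, 316) [255, 252, 192] [520.0, -213.0, 65.0]
(332, 316) [255, 240, 164] [520.0, -215.0, 63.0]
(336, 316) [252, 245, 231] [513.0, -220.0, 51.0]
(340, 316) [251, 246, 234] [513.0, -222.0, 51.0]
(344, 316) [238, 229, 215] [514.0, -224.0, 51.0]
(348, 316) [234, 225, 203] [514.0, -226.0, 52.0]
(312, 322) [255, 255, 201] [512.0, -207.0, 61.0]
(316, 322) [255, 255, 210] [514.0, -208.0, 63.0]
(320, 322) [255, 254, 
[... 159 characters left out ...]
 -218.0, 56.0]
(336, 322) [253, 250, 242] [511.0, -220.0, 55.0]
(340, 322) [248, 242, 228] [511.0, -222.0, 54.0]
(344, 322) [251, 246, 235] [513.0, -224.0, 55.0]
(348, 322) [254, 251, 242] [513.0, -226.0, 55.0]
(312, 326) [255, 255, 255] [506.0, -208.0, 56.0]
(316, 326) [255, 255, 238] [508.0, -210.0, 58.0]
(320, 326) [255, 255, 249] [509.0, -212.0, 58.0]
(324, 326) [255, 255, 255] [508.0, -214.0, 56.0]
(328, 326) [255, 255, 255] [508.0, -216.0, 55.0]
(332, 326) [255, 255, 255] [508.0, -219.0, 55.0]
(336, 326) [255, 255, 255] [509.0, -221.0, 55.0]
(340, 326) [255, 253, 249] [509.0, -223.0, 54.0]
(344, 326) [255, 254, 249] [510.0, -225.0, 55.0]
(348, 326) [255, 254, 250] [510.0, -227.0, 54.0]
```

{"op": "step_arm", "data": {
  "delta_pos": [
    [0,0,0],
    [0,0,0],
    [0,0,0],
    [0,0,0.3],
    [0,0,0.6],
    [0,0,0.9],
    [0.3,0,0.9],
    [0.6,0.3,0.9],
    [0.8,0.5,0.8],
    [0.8,0.7,0.6],
    [0.8,0.8,0.2],
    [0.8,0.9,0]
  ],
  "turn": [0,0,0,0,0,0,0,0,0,0,-0.3,-0.4],
  "newtons": 60
}}

```text
time: 6.4
ee_pos: [0.648, -0.1219, 0.1837]
eef_rot: [0.997, 0.082, 0.002, 0.0]
ft_force: [-0.2, -0.5, -0.9]
width: 0.0246
grip_force: 60.0
```

{"op": "step_arm", "data": {
  "delta_pos": [
    [0.8,0.9,0],
    [0.7,0.9,0],
    [0.6,0.9,0],
    [0.5,0.9,0],
    [0.3,0.9,0],
    [0.2,0.9,0],
    [0.15,0.9,0],
    [0,0.9,0],
    [0,0.9,0],
    [0,0.9,0],
    [0,0.9,0],
    [0,0.9,0]
  ],
  "turn": [-0.4,-0.4,-0.4,-0.4,-0.4,-0.4,-0.29,0,0,0,0,0]
}}

```text
time: 7.6
ee_pos: [0.7279, 0.1489, 0.1824]
eef_rot: [0.997, -0.078, 0.0, -0.0]
ft_force: [0.5, 0.1, -1.8]
width: 0.0243
grip_force: 60.0
```

```bash
python3 - <<'E'
from h import *
t=snap('scene');s=read_state();print(s['time'],s['ee_pos'],s['eef_rot'],s['ft_force'],s['torque'],s['width'],s['grip_force'])
u,v=proj(t,s['ee_pos']);print(u,v); u,v=int(u),int(v)
i=cv2.resize(t['image'][v-70:v+50,max(u-70,0):u+90,::-1],None,fx=5,fy=5,interpolation=cv2.INTER_CUBIC)
cv2.imwrite('pics/g3.png',i)
E
```

```text
7.65 [0.72676531 0.15457742 0.18225235] [ 9.97175415e-01 -7.50840004e-02 -6.42775674e-05 -1.89231273e-03] [-2.54160694  4.16160437 -1.29132342] [0.4344904  0.1165762  0.06855995] 0.024645274183599436 59.96166691649705
297.1509901697928 246.11254465681967
```

View pics/g3.png

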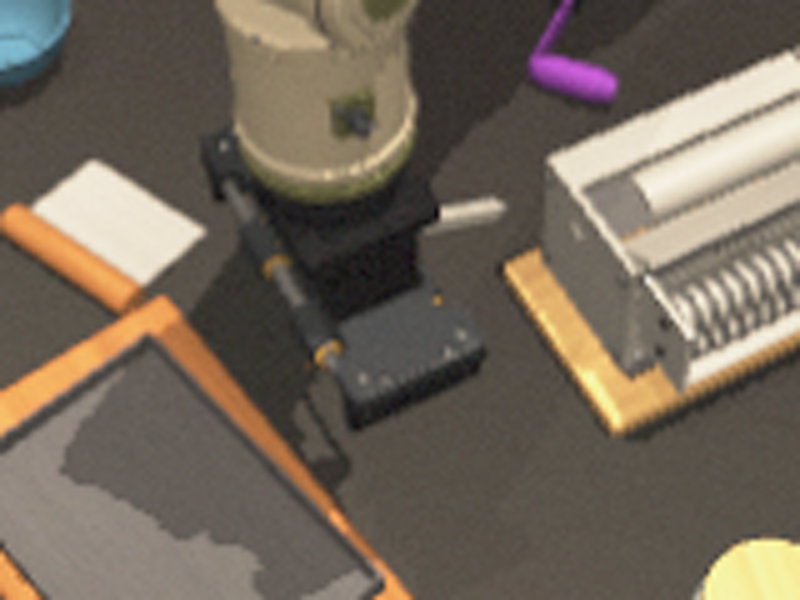

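The scene view shows the shank reaching out past the gripper from (425,222) to its tip at (503,208), and the drive hole at (577,232) in the crop.

```bash
python3 - <<'E'
from h import *
t=load('scene'); R=lambda x,y:(227+x/5-.4,176+y/5-.4)
for p in [(445,219),(455,217),(465,215),(475,213),(485,211),(495,209),(577,232)]:
  print(p,(dep(t,*R(*p))*1000).round(1))
# hue check and cloud of shank
im=t['image'].astype(int);z=t['z_map'];P=[]
for v in range(210,226):
  for u in range(312,332):
    p=dep(t,u,v)
    if p[2]>.06 and im[v,u].min()>110: P.append(p)
P=np.array(P);c=P.mean(0);w=np.linalg.svd(P-c)[2][0];print(len(P),c.round(4),w.round(3)); q=(P-c)@w;print((c+w*q.min()).round(4),(c+w*q.max()).round(4))
E
```

```text
(445, 219) [613.7  92.5 148.2]
(455, 217) [608.7  96.2 150.1]
(465, 215) [601.9  97.5 147.8]
(475, 213) [593.7  97.1 142.6]
(485, 211) [587.7  99.6 142.4]
(495, 209) [579.   98.9 136.4]
(577, 232) [528.4 122.1  93.7]
37 [0.5969 0.0955 0.1435] [ 0.93  -0.142  0.339]
[0.5776 0.0984 0.1364] [0.619  0.0921 0.1515]
```

```bash
python3 - <<'E'
from h import *
s=read_state();print(np.round(s['joint_positions'],3)); t=np.load('/tmp/top.npz'); 
from h import load
a=load('top')
print('bowl',onz(a,428,147,.05).round(3),'purple tip',onz(a,391,253,.013).round(3),'mill',onz(a,430,279,.15).round(3),'scraper',onz(a,366,145,0).round(3),'board',onz(a,245,145,.01).round(3),onz(a,340,145,.01).round(3),'spoon',onz(a,472,240,0).round(3))
E
```

```text
[-0.022  0.654 -0.422  1.118  0.251  1.417 -2.125]
bowl [ 0.72  -0.329  0.05 ] purple tip [ 0.39  -0.202  0.013] mill [ 0.317 -0.278  0.15 ] scraper [ 0.746 -0.14   0.   ] board [0.751 0.258 0.01 ] [ 0.745 -0.053  0.01 ] spoon [ 0.425 -0.466  0.   ]
```

{"op": "step_arm", "data": {
  "delta_pos": [
    [0,-0.9,0],
    [0,-0.9,0],
    [0,-0.95,0],
    [0,-0.95,0],
    [0,-0.95,0],
    [0,-0.95,0],
    [-0.4,-0.95,0],
    [-0.7,-0.95,0],
    [-0.8,-0.95,0],
    [-0.8,-0.95,0],
    [-0.8,-0.95,0],
    [-0.8,-0.95,0]
  ],
  "turn": [0,0,0,0,0,0,0,0,0,0,0,0]
}}

```text
time: 8.85
ee_pos: [0.6195, -0.1356, 0.1822]
eef_rot: [0.997, -0.078, 0.001, 0.0]
ft_force: [-0.5, -0.7, -0.8]
width: 0.0244
grip_force: 60.0
```

{"op": "step_arm", "data": {
  "delta_pos": [
    [-0.8,-0.95,0],
    [-0.8,-0.9,-0.2],
    [-0.7,-0.9,-0.7],
    [-0.5,0,-0.9],
    [0,0,-0.9],
    [0,0,-0.9],
    [0,0,-0.6],
    [0,0,-0.3],
    [0,0,0],
    [0,0,0]
  ],
  "turn": [0,0,0,0,0,0,0,0,0,0]
}}

```text
time: 9.85
ee_pos: [0.551, -0.2034, 0.0694]
eef_rot: [0.997, -0.077, 0.001, 0.0]
ft_force: [-0.1, -0.4, -2.6]
width: 0.0247
grip_force: 60.0
```

{"op": "step_arm", "data": {
  "delta_pos": [
    [0,0,0],
    [0,0,0],
    [0,0,-0.3],
    [0,0,-0.3],
    [0,0,-0.3],
    [0,0,-0.3],
    [0,0,-0.3],
    [0,0,-0.3],
    [0,0,-0.3],
    [0,0,-0.3],
    [0,0,-0.2],
    [0,0,0]
  ],
  "turn": [0,0,0,0,0,0,0,0,0,0,0,0],
  "newtons": 4
}}

```text
time: 11.05
ee_pos: [0.5499, -0.2032, 0.0025]
eef_rot: [0.997, -0.077, -0.001, -0.0]
ft_force: [-0.5, -0.3, 0.7]
width: 0.0258
grip_force: 4.0
```

{"op": "step_arm", "data": {
  "delta_pos": [
    [0,0,0],
    [0,0,0],
    [0,0,0],
    [0,0,0.4],
    [0,0,1],
    [0,0,1],
    [0,0,1],
    [0.4,0,1],
    [0.3,0,1],
    [0,0,0.6],
    [0,0,0],
    [0,0,0]
  ],
  "turn": [0,0,0,0,0,0,1,1,1,1,1,0],
  "grip": 0
}}

```text
time: 12.25
ee_pos: [0.5682, -0.2034, 0.1547]
eef_rot: [0.975, 0.221, 0.001, 0.001]
ft_force: [0.8, 0.0, 0.5]
width: 0.0871
grip_force: 0.0
```

```bash
python3 - <<'E'
from h import *
a=snap('wrist','w2.png');s=read_state();print(s['time'],s['ee_pos'],s['eef_rot'],s['width'])
E
```

```text
12.3 [ 0.56780159 -0.20342773  0.15396634] [9.75665367e-01 2.19264662e-01 2.37346216e-04 2.09810691e-04] 0.0869405731196133
```

View pics/w2.png

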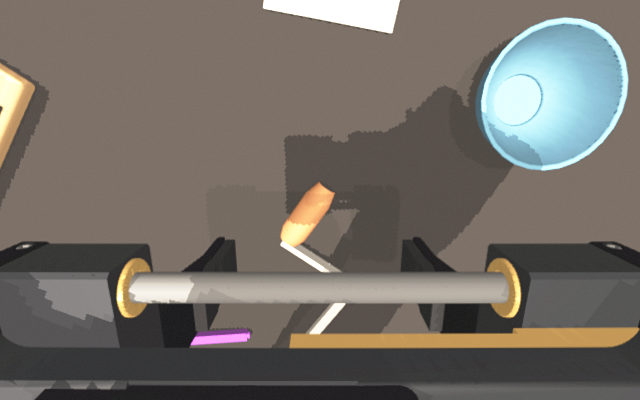

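The crank lies flat again. The knob runs (289,240)–(326,187), the arm runs from (285,244) towards (342,272), and the shank shows at (340,303)–(315,333).

```bash
python3 - <<'E'
from h import *
a=load('wrist')
for n,p,z in[('kfar',(325,187),.018),('kmid',(309,212),.026),('knear',(292,237),.02),('arm1',(290,246),.018),('arm2',(312,258),.018),('arm3',(335,270),.018),('sh1',(339,305),.0175),('sh2',(318,331),.0175)]: print(n,onz(a,*p,z).round(4),dep(a,*p).round(4))
for v,u in ((252,300),(255,306),(258,312),(261,318)):
  print([(k,(dep(a,u,k)*1000).round(0).tolist()) for k in range(v-8,v+9,2)])
E
```

```text
kfar [ 0.5781 -0.2052  0.018 ] [ 5.747e-01 -2.073e-01 -5.000e-04]
kmid [ 0.5525 -0.2013  0.026 ] [ 0.5531 -0.2011  0.0281]
knear [ 0.5216 -0.1979  0.02  ] [ 0.5237 -0.1974  0.0255]
arm1 [ 0.5116 -0.2002  0.018 ] [ 0.5123 -0.2     0.0196]
arm2 [ 0.5094 -0.2245  0.018 ] [ 0.5093 -0.2246  0.0178]
arm3 [ 0.5076 -0.2503  0.018 ] [ 0.5054 -0.2516  0.013 ]
sh1 [ 0.4743 -0.2713  0.0175] [ 0.4735 -0.2718  0.016 ]
sh2 [ 0.4376 -0.2653  0.0175] [ 0.4335 -0.2672  0.0113]
[(244, [513.0, -209.0, 6.0]), (246, [512.0, -210.0, 9.0]), (248, [512.0, -210.0, 13.0]), (250, [512.0, -211.0, 18.0]), (252, [511.0, -211.0, 20.0]), (254, [509.0, -212.0, 20.0]), (256, [507.0, -213.0, 19.0]), (258, [497.0, -217.0, -0.0]), (260, [495.0, -218.0, -0.0])]
[(247, [511.0, -217.0, 1.0]), (249, [512.0, -217.0, 9.0]), (251, [510.0, -217.0, 10.0]), (253, [510.0, -218.0, 15.0]), (255, [510.0, -218.0, 19.0]), (257, [509.0, -218.0, 21.0]), (259, [506.0, -220.0, 19.0]), (261, [497.0, -223.0, 1.0]), (263, [493.0, -225.0, -2.0])]
[(250, [510.0, -224.0, 1.0]), (252, [510.0, -224.0, 6.0]), (254, [510.0, -224.0, 11.0]), (256, [509.0, -224.0, 13.0]), (258, [509.0, -225.0, 18.0]), (260, [508.0, -225.0, 20.0]), (262, [507.0, -226.0, 21.0]), (264, [505.0, -227.0, 21.0]), (266, [494.0, -232.0, -1.0])]
[(253, [510.0, -231.0, -0.0]), (255, [507.0, -232.0, -0.0]), (257, [510.0, -231.0, 10.0]), (259, [508.0, -231.0, 12.0]), (261, [509.0, -231.0, 17.0]), (263, [508.0, -232.0, 20.0]), (265, [507.0, -232.0, 21.0]), (267, [504.0, -234.0, 20.0]), (269, [493.0, -239.0, -1.0])]
```

{"op": "step_arm", "data": {
  "delta_pos": [
    [-0.3,-0.2,0],
    [-0.3,-0.2,0],
    [-0.3,-0.2,0],
    [-0.3,-0.2,0],
    [-0.3,-0.18,0],
    [-0.3,0,0],
    [-0.3,0,0],
    [-0.3,0,0],
    [0,0,-0.5],
    [0,0,-0.8],
    [0,0,-0.8],
    [0,0,-0.4]
  ],
  "turn": [1,1,1,1,1,1,1,1,0.1,0,0,0]
}}

```text
time: 13.5
ee_pos: [0.5069, -0.2273, 0.0883]
eef_rot: [0.761, 0.649, -0.001, -0.001]
ft_force: [-0.8, 0.2, -0.1]
width: 0.087
grip_force: 0.0
```

```bash
python3 - <<'E'
from h import *
s=read_state();q=s['eef_rot'];print(s['time'],s['ee_pos'],2*np.degrees(np.arctan2(q[1],q[0])),s['joint_positions'])
a=snap('wrist')
P=np.array([dep(a,u,v) for v in range(0,400,1) for u in range(0,640,1)]).reshape(400,640,3)
I=a['image'].astype(int)
m=(P[...,2]>.012)&(P[...,2]<.024)&(P[...,0]>.495)&(P[...,0]<.52)&(P[...,1]>-.245)&(P[...,1]<-.215)
p=P[m];print(len(p))
for y in np.arange(-.245,-.215,.005):
  k=p[(p[:,1]>=y)&(p[:,1]<y+.005)]
  if len(k):print(round(y,3),np.percentile(k[:,0],[3,50,97]).round(4))
E
```

```text
13.5 [ 0.50686087 -0.2272939   0.08828197] 80.90746467539606 [ 0.83292668  0.35873132 -0.58292563  1.7746531   0.2205994   1.07675103
  0.01463438]
291
-0.245 [0.5011 0.5041 0.5067]
-0.24 [0.502  0.5046 0.5073]
-0.235 [0.5028 0.5053 0.5082]
-0.23 [0.5036 0.5059 0.5084]
-0.225 [0.5045 0.5069 0.5095]
-0.22 [0.5053 0.5077 0.5099]
```

{"op": "step_arm", "data": {
  "delta_pos": [
    [-0.04,0,-1],
    [0,0,-1],
    [0,0,-0.9],
    [0,0,-0.5],
    [0,0,0],
    [0,0,0],
    [0,0,0],
    [0,0,0],
    [0,0,0],
    [0,0,0],
    [0,0,0],
    [0,0,0]
  ],
  "turn": [0.05,0,0,0,0,0,0,0,0,0,0,0],
  "grip": 1,
  "newtons": 3
}}

```text
time: 14.75
ee_pos: [0.5071, -0.228, 0.006]
eef_rot: [0.757, 0.653, 0.0, 0.0]
ft_force: [0.5, -1.2, 1.1]
width: 0.0052
grip_force: 3.0
```

{"op": "step_arm", "data": {
  "delta_pos": [
    [0,0,0],
    [0,0,0],
    [0,0,0],
    [0,0,0],
    [0,0,0]
  ],
  "turn": [0,0,0,0,0]
}}

```text
time: 15.25
ee_pos: [0.507, -0.2279, 0.006]
eef_rot: [0.757, 0.653, 0.0, 0.0]
ft_force: [1.1, -0.5, 2.5]
width: 0.0052
grip_force: 3.0
```

{"op": "step_arm", "data": {
  "delta_pos": [
    [0,-0.01,0.2],
    [0,-0.03,0.21],
    [-0.01,-0.05,0.2],
    [-0.01,-0.07,0.2],
    [-0.02,-0.09,0.18],
    [-0.02,-0.12,0.17],
    [0,0,0],
    [0,0,0]
  ],
  "turn": [0,0,0,0,0,0,0,0]
}}

```text
time: 16.05
ee_pos: [0.5053, -0.2372, 0.0348]
eef_rot: [0.758, 0.653, 0.0, 0.0]
ft_force: [-0.1, 0.1, -1.3]
width: 0.005
grip_force: 3.0
```

```bash
cat >> h.py <<'E'
def cloud(c):
    h,w=c['z_map'].shape; u,v=np.meshgrid(np.arange(w),np.arange(h))
    p=cv2.undistortPoints(np.dstack([u,v]).reshape(-1,1,2).astype(float),np.array(c['mtx'],float),np.array(c['dist'],float)).reshape(h,w,2)
    z=c['z_map'][...,None]; q=np.dstack([p[...,0:1]*z,-p[...,1:2]*z,-z]); V=np.array(c['view'])
    return (q-V[:3,3])@V[:3,:3]
def orange(c):
    r,g,b=[c['image'][...,i].astype(int) for i in range(3)]
    return (r>120)&(r-b>70)&(g<r*.85)&(g>r*.35)
E
python3 - <<'E'
from h import *
a=snap('wrist','w3.png');s=read_state();print(s['time'],s['ee_pos'],s['width'],s['ft_force'])
P=cloud(a);e=np.array(s['ee_pos']);m=orange(a)&(np.linalg.norm(P[...,:2]-e[:2],axis=-1)<.12)
p=P[m];print(len(p),p.min(0).round(4),p.max(0).round(4))
for x in np.arange(.50,.60,.01):
  k=p[abs(p[:,0]-x)<.005]
  if len(k)>5: print(x.round(3),len(k),k[:,2].max().round(4),k[k[:,2].argmax(),1].round(4))
E
```

```text
16.1 [ 0.50525413 -0.23698985  0.03468228] 0.00513027913808747 [ 0.10413687  0.00997797 -1.61063267]
8122 [ 0.3927 -0.2653 -0.0018] [ 0.6004 -0.1644  0.1971]
0.5 805 0.1366 -0.2111
0.51 737 0.1365 -0.2129
0.52 1214 0.1971 -0.1644
0.53 1187 0.1368 -0.2152
0.54 1148 0.1367 -0.2168
0.55 388 0.0555 -0.2145
0.56 244 0.0548 -0.2167
0.57 182 0.0501 -0.2225
0.58 114 0.0511 -0.2137
0.59 19 0.0012 -0.2142
```

View pics/w3.png

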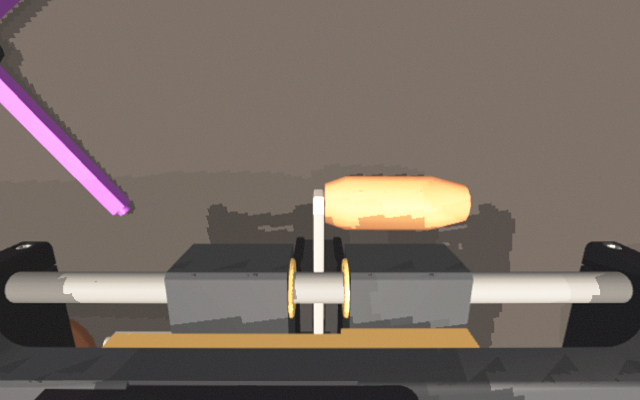

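{"op": "step_arm", "data": {
  "delta_pos": [
    [0,0,0],
    [0,0,0],
    [0,0,0.5],
    [0,0,0.9],
    [0,0,0.95],
    [0,0,0.95],
    [0,0.3,0.95],
    [0,0.6,0.95],
    [0,0.9,0],
    [0,0.95,0],
    [0,0.95,0],
    [0,0.95,0]
  ],
  "turn": [0,0,0,0,0,0,0,0,0,0,0,0],
  "newtons": 40
}}

```text
time: 17.3
ee_pos: [0.5054, -0.1197, 0.1658]
eef_rot: [0.757, 0.653, 0.0, 0.0]
ft_force: [0.6, 0.1, -0.7]
width: 0.0046
grip_force: 40.0
```

{"op": "step_arm", "data": {
  "delta_pos": [
    [0,0.95,0],
    [0,0.95,0],
    [0,0.95,0],
    [0,0.95,0],
    [0,0.95,0],
    [0.1,0.95,0],
    [0.1,0.95,0],
    [0.1,0.8,0],
    [0.03,0.45,0],
    [0,0,0],
    [0,0,0]
  ],
  "turn": [0,0,0,0,0,0,0,0,0,0,0]
}}

```text
time: 18.4
ee_pos: [0.5136, 0.0758, 0.165]
eef_rot: [0.758, 0.653, -0.0, 0.0]
ft_force: [-0.1, -1.0, -1.9]
width: 0.0046
grip_force: 40.0
```

```bash
cat >> h.py <<'E'
from scipy.spatial.transform import Rotation as Ro
def tool(c,s,lo=-.05,hi=.12):  # cloud in tool frame, near fingers
    P=cloud(c); return (P-np.array(s['ee_pos']))@Ro.from_quat(s['eef_rot']).as_matrix()
def knob(c,s):
    Q=tool(c,s); m=orange(c)&(abs(Q[...,0]-.02)<.035)&(Q[...,2]<.03)&(Q[...,2]>-.06)&(abs(Q[...,1])<.09)
    q=Q[m]
    for y in np.arange(-.08,.081,.01):
        k=q[abs(q[:,1]-y)<.005]
        if len(k)>8: print('ty %.3f n%d top z %.4f x-range %.4f %.4f'%(y,len(k),-np.percentile(k[:,2],2),*np.percentile(k[:,0],[3,97])))
E
python3 - <<'E'
from h import *
a=snap('wrist');t=snap('scene','s2.png');s=read_state();print(s['time'],s['ee_pos'],s['eef_rot'],s['ft_force'],s['torque'])
knob(a,s)
u,v=proj(t,s['ee_pos']);u,v=int(u),int(v);print(u,v)
cv2.imwrite('pics/g4.png',cv2.resize(t['image'][v-60:v+60,u-80:u+80,::-1],None,fx=5,fy=5,interpolation=cv2.INTER_CUBIC))
E
```

```text
18.5 [0.51366548 0.07529144 0.16484138] [ 7.58002134e-01  6.52252000e-01 -2.10092468e-04  2.21926963e-04] [ 0.53143715  0.17431804 -1.24027881] [-0.03272669 -0.10231921 -0.00055084]
ty -0.000 n179 top z 0.0178 x-range 0.0261 0.0417
ty 0.010 n1057 top z 0.0204 x-range 0.0236 0.0440
ty 0.020 n1151 top z 0.0209 x-range 0.0230 0.0447
ty 0.030 n1148 top z 0.0207 x-range 0.0230 0.0447
ty 0.040 n1148 top z 0.0209 x-range 0.0231 0.0447
ty 0.050 n1119 top z 0.0207 x-range 0.0231 0.0446
ty 0.060 n843 top z 0.0196 x-range 0.0244 0.0432
ty 0.070 n277 top z 0.0174 x-range 0.0260 0.0412
337 197
```

View pics/g4.png

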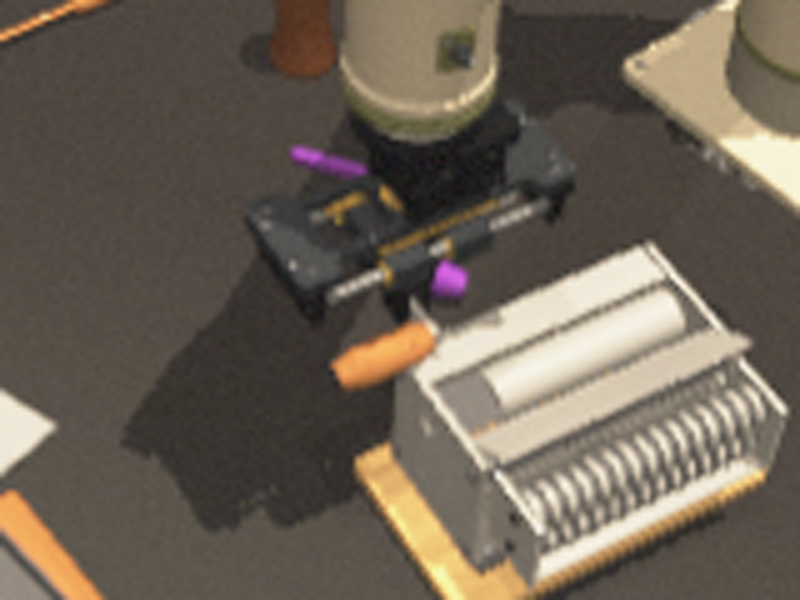

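{"op": "step_arm", "data": {
  "delta_pos": [
    [0,0,-0.4],
    [0,0,-0.4],
    [0,0,0],
    [0,0,-0.2],
    [0,0,-0.2],
    [0,0,-0.2],
    [0,0,-0.2],
    [0,0,-0.2],
    [0,0,0],
    [0,0,0]
  ],
  "turn": [0,0,0,0,0,0,0,0,0,0],
  "newtons": 5
}}

```text
time: 19.5
ee_pos: [0.5156, 0.074, 0.1204]
eef_rot: [0.758, 0.652, 0.001, 0.002]
ft_force: [6.5, -9.4, 0.4]
width: 0.005
grip_force: 8.5
```

```bash
python3 - <<'E'
from h import *
a=snap('wrist');s=read_state();print(s['time'],s['ee_pos'],s['eef_rot'],s['ft_force'],s['torque'],s['width'])
knob(a,s)
E
```

```text
19.55 [0.51562585 0.07397315 0.12040929] [7.58347428e-01 6.51846426e-01 5.42347991e-04 2.26318520e-03] [ 5.21759724 -9.41440382 -0.02286782] [-1.92047937 -1.39422766 -0.10662233] 0.0046741592566034215
ty -0.000 n206 top z 0.0369 x-range 0.0188 0.0343
ty 0.010 n1161 top z 0.0394 x-range 0.0178 0.0370
ty 0.020 n1026 top z 0.0400 x-range 0.0247 0.0376
ty 0.030 n1028 top z 0.0399 x-range 0.0247 0.0375
ty 0.040 n1023 top z 0.0400 x-range 0.0247 0.0374
ty 0.050 n1069 top z 0.0399 x-range 0.0228 0.0373
ty 0.060 n1026 top z 0.0389 x-range 0.0178 0.0360
ty 0.070 n329 top z 0.0366 x-range 0.0185 0.0338
```

{"op": "step_arm", "data": {
  "delta_pos": [
    [0,0,0],
    [0,0,0],
    [0,0,0],
    [-0.1,-0.4,0.4],
    [0,0,0.8],
    [0.5,0,0],
    [0.9,0,0],
    [0.95,0,0],
    [0.95,0,0],
    [0.95,0,0],
    [0.95,0,0],
    [0.8,0,0]
  ],
  "turn": [0,0,0,0,0,0,0,0,0,0,0,0],
  "newtons": 60
}}

```text
time: 20.75
ee_pos: [0.6622, 0.0666, 0.1491]
eef_rot: [0.758, 0.653, -0.0, -0.0]
ft_force: [-0.0, 0.1, -0.8]
width: 0.0041
grip_force: 60.0
```

{"op": "step_arm", "data": {
  "delta_pos": [
    [0.7,0.3,0],
    [0,0.7,0],
    [0,0.8,-0.4],
    [0,0.7,-0.4],
    [0,0.5,-0.25],
    [0,0,0],
    [0,0,0],
    [0,0,0]
  ],
  "turn": [-0.06,0,0,0,0,0,0,0]
}}

```text
time: 21.55
ee_pos: [0.6791, 0.1403, 0.124]
eef_rot: [0.76, 0.65, 0.0, 0.001]
ft_force: [0.4, 0.1, -1.4]
width: 0.0046
grip_force: 60.0
```

```bash
python3 - <<'E'
from h import *
a=snap('wrist');t=snap('scene','s3.png');p=snap('top','t3.png');s=read_state();print(s['time'],s['ee_pos'],s['eef_rot'],s['ft_force'],s['torque'])
knob(a,s)
print(proj(t,(.567,.118,.104)),proj(t,(.532,.125,.104)),proj(p,(.567,.118,.104)))
x=cv2.resize(t['image'][170:240,290:370,::-1],None,fx=5,fy=5,interpolation=cv2.INTER_CUBIC)
y=cv2.resize(p['image'][170:240,250:330,::-1],None,fx=5,fy=5,interpolation=cv2.INTER_CUBIC)
cv2.imwrite('pics/g5.png',np.hstack([x,y]))
E
```

```text
21.7 [0.67899278 0.14064111 0.12398571] [7.60244763e-01 6.49636623e-01 1.67416686e-04 3.61250501e-04] [ 0.35241404 -0.37705412 -1.90446471] [-0.07039563 -0.11717315  0.00103996]
ty -0.000 n178 top z 0.0367 x-range 0.0171 0.0342
ty 0.010 n1065 top z 0.0394 x-range 0.0167 0.0369
ty 0.020 n1052 top z 0.0398 x-range 0.0244 0.0374
ty 0.030 n1052 top z 0.0398 x-range 0.0244 0.0373
ty 0.040 n1044 top z 0.0399 x-range 0.0242 0.0371
ty 0.050 n1088 top z 0.0399 x-range 0.0222 0.0370
ty 0.060 n1060 top z 0.0388 x-range 0.0174 0.0359
ty 0.070 n346 top z 0.0368 x-range 0.0181 0.0339
[332.13048572 225.34278993] [341.87635139 221.28170743] [286.03043516 194.96139199]
```

View pics/g5.png

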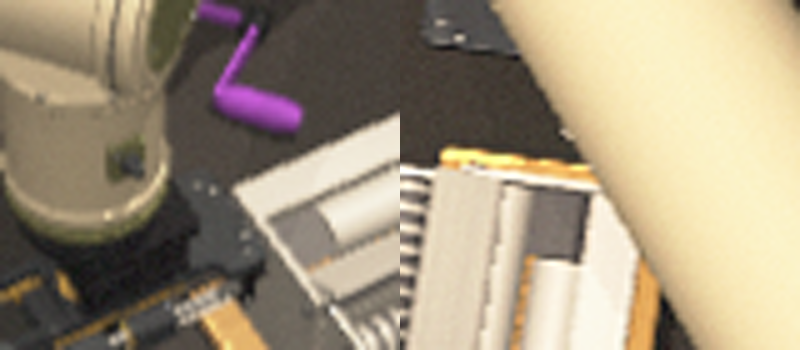

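I have already viewed 12 pictures, which is over the 10 allowed, so I'll use only numbers from here on. In the last picture the tip shows in the top view at about (283,196).

```bash
python3 - <<'E'
from h import *
p=load('top');s=read_state()
mid=np.array([.436,.1585,0]);xm=np.array([.156,.988,0]);ym=np.array([-.988,.156,0]);M=np.array([xm,ym,[0,0,1]])
P=cloud(p)
m=(P[...,0]>.54)&(P[...,0]<.68)&(P[...,1]>.07)&(P[...,1]<.18)&(P[...,2]>.07)&(P[...,2]<.135)
vs,us=np.where(m)
for v,u in list(zip(vs,us))[:40]: print(u,v,p['image'][v,u].tolist(),(M@(P[v,u]-mid)*1000).round(0).tolist(),(P[v,u]*1000).round(0).tolist())
# plate top edges in machine frame
c=(P-mid)@M.T
k=(c[...,2]>.125)&(c[...,2]<.142)&(abs(c[...,1])<.115)&(c[...,0]>-.07)&(c[...,0]<.06)
print(np.percentile(c[k],[1,99],axis=0).round(4))
E
```

```text
282 196 [164, 150, 132] [-7.0, -132.0, 95.0] [566.0, 131.0, 95.0]
283 197 [159, 141, 118] [-11.0, -129.0, 101.0] [562.0, 127.0, 101.0]
264 203 [229, 213, 193] [37.0, -100.0, 133.0] [540.0, 179.0, 133.0]
266 203 [179, 156, 137] [33.0, -102.0, 118.0] [542.0, 175.0, 118.0]
[[-0.0618 -0.099   0.1253]
 [ 0.04    0.0989  0.1415]]
```

{"op": "step_arm", "data": {
  "delta_pos": [
    [-0.4,0.03,0],
    [-0.4,0.06,0],
    [-0.2,0.03,0],
    [-0.12,0.019,0],
    [-0.12,0.019,0],
    [0,0,0]
  ],
  "turn": [0,0,0,0,0,0]
}}

```text
time: 22.3
ee_pos: [0.6511, 0.1455, 0.1259]
eef_rot: [0.76, 0.65, 0.004, 0.002]
ft_force: [11.2, 0.8, -0.1]
width: 0.0048
grip_force: 60.0
```

```bash
cat >> h.py <<'E'
mid=np.array([.436,.1585,0]);xm=np.array([.156,.988,0]);ym=np.array([-.988,.156,0]);M=np.array([xm,ym,[0,0,1]])
def st():
    s=read_state();c=M@(np.array(s['ee_pos'])-mid);q=s['eef_rot']
    print('t',round(s['time'],2),'tcp_m',(c*1000).round(1),'tip in',round((c[1]+.115+.1)*1000,1),'yaw',round(2*np.degrees(np.arctan2(q[1],q[0])),2),'F',(M@s['ft_force']).round(1),'T',(M@s['torque']).round(2),'w',round(s['width'],4),s['joint_positions'][6].round(2)); return s
E
python3 -c "
from h import *
st()"
```

```text
t 22.3 tcp_m [  20.7 -214.5  125.9] tip in 0.5 yaw 81.05 F [  2.5 -10.9  -0.1] T [-2.92 -0.52  0.09] w 0.0048 -0.7
```

{"op": "step_arm", "data": {
  "delta_pos": [
    [0.06,-0.01,0],
    [0.0,0.02,0.04],
    [0,0.02,0.04],
    [0,0,0]
  ],
  "turn": [0,0,0,0]
}}

```text
time: 22.7
ee_pos: [0.651, 0.1457, 0.1264]
eef_rot: [0.76, 0.65, 0.002, 0.001]
ft_force: [5.9, -1.1, -2.5]
width: 0.0044
grip_force: 60.1
```

```bash
python3 -c "
from h import *
st()"
```

```text
t 22.7 tcp_m [  20.9 -214.4  126.4] tip in 0.6 yaw 81.07 F [-0.1 -6.  -2.5] T [-1.98 -0.06  0.27] w 0.0044 -0.7
```

{"op": "step_arm", "data": {
  "delta_pos": [
    [0.0,0,0.04],
    [0,0,0.04],
    [0,0,0]
  ],
  "turn": [0,0,0]
}}

```text
time: 23.0
ee_pos: [0.6507, 0.1453, 0.128]
eef_rot: [0.76, 0.65, 0.001, 0.001]
ft_force: [5.7, -1.6, -4.0]
width: 0.0041
grip_force: 60.3
```

```bash
python3 -c "
from h import *
st()"
```

```text
t 23.0 tcp_m [  20.5 -214.2  128. ] tip in 0.8 yaw 81.06 F [-0.7 -5.9 -4. ] T [-1.92  0.02  0.28] w 0.0041 -0.69
```

```bash
python3 - <<'E'
from h import *
t=snap('scene');s=st()
# projected knob axis points from kinematics: tool (.0265, ty, -.0265)
R=Ro.from_quat(s['eef_rot']).as_matrix()
m=orange(t); 
for ty in (.02,.035,.05):
  P=np.array(s['ee_pos'])+R@np.array([.0265,ty,-.0268]); u,v=proj(t,P)
  print(ty,P.round(3),u.round(1),v.round(1))
vs,us=np.where(m);k=(abs(us-u)<25)&(abs(vs-v)<25);print(k.sum())
Q=tool(t,s)
for v in range(int(vs[k].min()),int(vs[k].max())+1):
  r=us[k][vs[k]==v]
  if len(r):print(v,r.min(),r.max(),(Q[v,r.min()]*1000).round(0),(Q[v,r.max()]*1000).round(0))
g=cv2.cvtColor(cv2.imread('pics/scene0.png'),cv2.COLOR_BGR2GRAY)[214:230,334:352]; print(g)
E
```

```text
t 23.05 tcp_m [  20.5 -214.2  128. ] tip in 0.8 yaw 81.06 F [-0.1 -5.3 -3.5] T [-1.87  0.03  0.22] w 0.0044 -0.69
0.02 [0.674 0.168 0.155] 314.9 244.9
0.035 [0.689 0.166 0.155] 310.4 247.0
0.05 [0.704 0.164 0.155] 305.8 249.2
224
230 323 323 [ 28.  -6. -87.] [ 28.  -6. -87.]
233 311 312 [ 28.  32. -99.] [ 28.  29. -98.]
241 316 320 [ 20.  13. -34.] [ 26.   3. -33.]
242 314 321 [ 21.  20. -35.] [ 28.   0. -29.]
243 311 321 [ 20.  29. -35.] [ 32.   3. -32.]
244 309 321 [ 21.  37. -37.] [ 34.   4. -30.]
245 307 321 [ 22.  43. -37.] [ 37.   5. -29.]
246 304 321 [ 20.  52. -36.] [ 40.   7. -29.]
247 303 320 [ 22.  57. -38.] [ 39.  10. -26.]
248 302 319 [ 24.  61. -38.] [ 41.  14. -25.]
249 301 317 [ 25.  64. -37.] [ 39.  20. -23.]
250 301 314 [ 28.  66. -37.] [ 42.  31. -29.]
251 301 312 [ 29.  67. -34.] [ 40.  37. -26.]
252 301 310 [ 33.  69. -36.] [ 41.  44. -28.]
253 302 308 [ 37.  67. -34.] [ 41.  51. -28.]
254 302 305 [ 37.  68. -29.] [ 40.  60. -27.]
262 281 281 [-48. 107. 114.] [-48. 107. 114.]
263 281 282 [-44. 109. 111.] [-41. 106. 110.]
264 281 283 [-40. 110. 110.] [-36. 105. 11
[... 964 characters left out ...]
227 228 167 146 146 144]
 [ 84  92 106 111 110 111 110 143 148 113 111 109 178 234 199 149 144 146]
 [ 82  89 106 111 110 111 113 123 167 129 112 113 110 217 226 189 151 145]
 [ 82  95 105 113 112 110 112 111 154 137 116 111 109 152 219 224 177 154]
 [ 76  85 105 110 110 111 110 113 122 119 111 111 110 111 153 227 222 193]
 [112  96 104 110 111 111 111 112 112 114 116 111 112 111 108 186 234 220]
 [175 118 100 105 113 111 112 109 112 113 111 110 110 111 108 132 217 227]
 [197 132  90 106 109 112 111 112 112 112 112 111 108 110 108 108 150 217]
 [200 147 100 106 110 111 112 110 112 112 113 112 112 111 108 109 110 149]
 [194 175 135 114 112 110 110 109 112 112 111 112 112 111 111 111 110 109]]
```

```bash
python3 - <<'E'
from h import *
t=load('scene')
g=cv2.cvtColor(cv2.imread('pics/scene0.png'),cv2.COLOR_BGR2GRAY)[216:228,338:347].astype(float)
W=np.clip(g-113,0,None);W[:, :]*=(np.add.outer(np.arange(216,228),-np.arange(338,347))>-122.5+0)
print(W.astype(int))
for hx in(-.018,):
  C=mid+hx*xm-.1*ym+[0,0,.104]
  a=np.linspace(0,2*np.pi,60)
  pts=np.array([proj(t,C+.0075*(np.cos(k)*xm+np.sin(k)*np.array([0,0,1]))) for k in a])
  print(proj(t,C),pts.min(0),pts.max(0))
  for n,d in(('x',xm),('y',ym),('z',np.array([0,0,1]))): print(n,(proj(t,C+.005*d)-proj(t,C))/5,'px/mm')
# known landmarks: plate front top corners
for X,n in((-.052,'L'),(.052,'R')): print(n,proj(t,mid+X*xm-.1*ym+[0,0,.134]))
E
```

```text
[[ 0  0  0  0  0  0  0  0  0]
 [ 0  1  0  0  0  0  0  0  0]
 [ 0  1  0  0  0  0  0  0  0]
 [ 0  0  0  3  0  0  0  0  0]
 [ 0  0  0 22 12  0  0  0  0]
 [ 0  0  0 30 35  0  0  0  0]
 [ 0  0  0 10 54 16  0  0  0]
 [ 0  0  0  0 41 24  3  0  0]
 [ 0  0  0  0  9  6  0  0  0]
 [ 0  0  0  0  0  1  3  0  0]
 [ 0  0  0  0  0  0  0  0  0]
 [ 0  0  0  0  0  0  0  0  0]]
[341.90132377 221.30331951] [340.70353083 219.17047464] [343.10858167 223.43135337]
x [0.16012334 0.2191925 ] px/mm
y [ 0.26404725 -0.1217119 ] px/mm
z [ 0.01402426 -0.18212274] px/mm
L [336.86541126 208.36464258]
R [354.12792122 231.69638411]
```

{"op": "step_arm", "data": {
  "delta_pos": [
    [0.2,-0.03,0],
    [0,-0.03,-0.13],
    [0,0,-0.13],
    [-0.2,0.03,0],
    [-0.06,0.01,0],
    [0,0,0]
  ],
  "turn": [0,0,0,0,0,0]
}}

```text
time: 23.65
ee_pos: [0.6508, 0.1457, 0.1228]
eef_rot: [0.76, 0.65, 0.003, 0.002]
ft_force: [11.9, -0.2, -1.1]
width: 0.0043
grip_force: 60.1
```

```bash
python3 -c "
from h import *
st()"
```

```text
t 23.65 tcp_m [  20.8 -214.2  122.8] tip in 0.8 yaw 81.06 F [  1.6 -11.8  -1.1] T [-3.21 -0.41  0.21] w 0.0043 -0.7
```

{"op": "step_arm", "data": {
  "delta_pos": [
    [0.08,-0.01,0],
    [0,0,-0.12],
    [0,0,-0.12],
    [0,0,0]
  ],
  "turn": [0,0,0,0]
}}

```text
time: 24.05
ee_pos: [0.6518, 0.146, 0.1163]
eef_rot: [0.76, 0.65, 0.003, 0.001]
ft_force: [7.8, 0.7, 2.3]
width: 0.0046
grip_force: 60.0
```

```bash
python3 -c "
from h import *
st()"
```

```text
t 24.05 tcp_m [  21.3 -215.1  116.3] tip in -0.1 yaw 81.08 F [ 1.9 -7.6  2.3] T [-2.05 -0.54 -0.03] w 0.0046 -0.7
```

{"op": "step_arm", "data": {
  "delta_pos": [
    [0.01,0.1,0.12],
    [0.01,0.1,0.12],
    [0,0,0]
  ],
  "turn": [0,0,0]
}}

```text
time: 24.35
ee_pos: [0.6513, 0.1502, 0.1216]
eef_rot: [0.76, 0.65, 0.001, 0.001]
ft_force: [6.9, -2.3, -2.9]
width: 0.0046
grip_force: 60.2
```

```bash
python3 -c "
from h import *
st()"
```

```text
t 24.35 tcp_m [  25.3 -214.   121.6] tip in 1.0 yaw 81.11 F [-1.2 -7.1 -2.9] T [-2.02  0.29  0.41] w 0.0046 -0.7
```

{"op": "step_arm", "data": {
  "delta_pos": [
    [0.02,-0.12,0.02],
    [-0.02,-0.14,0.02],
    [-0.02,-0.12,0],
    [0,0,0]
  ],
  "turn": [0,0,0,0]
}}

```text
time: 24.75
ee_pos: [0.6511, 0.141, 0.1231]
eef_rot: [0.76, 0.65, 0.002, 0.001]
ft_force: [6.3, 0.1, 2.0]
width: 0.0047
grip_force: 60.0
```

{"op": "step_arm", "data": {
  "delta_pos": [
    [-0.015,-0.1,0],
    [0,0,0]
  ],
  "turn": [0,0]
}}

```text
time: 24.95
ee_pos: [0.6508, 0.1388, 0.1232]
eef_rot: [0.76, 0.65, 0.002, 0.001]
ft_force: [7.0, 1.1, 0.5]
width: 0.0044
grip_force: 60.0
```

```bash
python3 -c "
from h import *
st()"
```

```text
t 24.95 tcp_m [  14.  -215.3  123.2] tip in -0.3 yaw 81.07 F [ 2.2 -6.8  0.5] T [-1.59 -0.5  -0.04] w 0.0044 -0.69
```

{"op": "step_arm", "data": {
  "delta_pos": [
    [0,0,0.08],
    [0,0,0.08],
    [0,0,0]
  ],
  "turn": [0,0,0]
}}

```text
time: 25.25
ee_pos: [0.6499, 0.1385, 0.1264]
eef_rot: [0.76, 0.65, 0.001, 0.001]
ft_force: [6.3, -0.1, -3.6]
width: 0.0046
grip_force: 60.3
```

{"op": "step_arm", "data": {
  "delta_pos": [
    [0,0,0.06],
    [0,0,0.06],
    [0,0,0]
  ],
  "turn": [0,0,0]
}}

```text
time: 25.55
ee_pos: [0.6497, 0.1384, 0.1291]
eef_rot: [0.76, 0.65, 0.0, 0.0]
ft_force: [5.3, 0.2, -3.3]
width: 0.0043
grip_force: 60.2
```

```bash
python3 - <<'E'
from h import *
s=st()
for n in('top','scene'):
  c=snap(n);P=cloud(c);m=(P-mid)@M.T
  # vertical front face / any shank pixel in region just outside plate
  k=(m[...,1]>-.20)&(m[...,1]<-.098)&(abs(m[...,0]+.02)<.03)&(m[...,2]>.085)&(m[...,2]<.125)
  vs,us=np.where(k)
  for v,u in list(zip(vs,us))[:25]: print(n,u,v,c['image'][v,u],(m[v,u]*1000).round(0))
E
```

```text
t 25.55 tcp_m [  13.4 -214.2  129.1] tip in 0.8 yaw 81.1 F [ 1.  -5.2 -3.3] T [-1.79 -0.09  0.19] w 0.0043 -0.68
scene 339 218 [93 90 82] [ -33. -102.  105.]
scene 340 218 [98 93 82] [ -29. -101.  109.]
scene 338 219 [108 102  92] [ -40. -101.   92.]
scene 339 219 [110 103  93] [ -35. -101.   97.]
scene 340 219 [111 104  93] [ -30. -100.  102.]
scene 341 219 [91 87 78] [ -22. -102.  113.]
scene 339 220 [100  96  84] [ -36. -100.   90.]
scene 340 220 [115 111  98] [ -29. -100.   98.]
scene 341 220 [107 102  91] [ -23. -100.  105.]
scene 339 221 [134 128 116] [ -35. -100.   85.]
scene 342 223 [140 130 118] [ -14. -102.  100.]
scene 344 223 [101  96  87] [  -4. -101.  112.]
scene 340 224 [183 169 150] [ -15. -109.   99.]
scene 341 224 [195 184 161] [ -13. -107.  100.]
scene 342 224 [152 143 125] [ -14. -102.   95.]
scene 343 224 [120 112 101] [ -10. -101.  100.]
scene 344 224 [112 106  95] [  -6. -100.  104.]
scene 338 225 [195 181 161] [ -14. -117.  100.]
scene 339 225 [199 187 166] [ -14. -113.   97.]
scene 340 225 [205 191 170] [ -11. -111.  100.]
scene 341 225 [160 148 132] [ -11. -108.   98.]
scene 342 225 [124 117 105] [ -15. -101.   87.]
scene 343 225 [114 106  96] [  -9. -101.   95.]
scene 344 225 [114 106  96] [  -5. -100.   99.]
scene 345 225 [111 103  92] [   2. -101.  109.]
```

```bash
python3 - <<'E'
from h import *
s=read_state();c=load('scene');P=cloud(c);m=(P-mid)@M.T
print(c['image'][217:236,326:348].mean(-1).astype(int))
k=(m[...,1]>-.20)&(m[...,1]<-.104)&(abs(m[...,0]+.02)<.03)&(m[...,2]>.07)&(m[...,2]<.135)&(c['image'].mean(-1)>130)
q=m[k];cc=q.mean(0);w=np.linalg.svd(q-cc)[2][0];print(len(q),cc.round(4),w.round(3))
vs,us=np.where(k)
for v,u in zip(vs,us): print(u,v,(m[v,u]*1000).round(0),end=' ; ')
print()
for z in(.092,.096,.1,.104): 
  for y in (-.1,-.12): print(z,y,proj(c,mid-.018*xm+y*ym+[0,0,z]).round(1),end=' ')
E
```

```text
[[ 23  34  33  29  30  35  29  45  43  52  61  58  56  61  66  50  49  58
   64  57  48  33]
 [ 27  26  26  28  33  31  39  54  53  47  58  71  85  88  91  61  45  44
   48  44  42  30]
 [ 33  34  32  31  37  41  46  45  53  60  77  97 100 102 102  85  60  70
   81  59  35  27]
 [ 27  29  35  35  47  41  54  70  74  80  97 101 101  93 108 100  89  97
  101  73  37  26]
 [ 37  37  44  54  56  65  77  84  81  83  97 101 114 126 157 120  96  92
   77  49  28  22]
 [ 44  55  58  70  73  79  80  74  70  88 117 136 171 165 170 120  97 102
   72  37  28  40]
 [ 75  73  66  69  68  71  73  78 102 150 161 158 181 147 122 149 129 118
   94  57  34  56]
 [ 87  74  68  69  76  77  86 144 155 174 163 138 133 165 167 180 140 111
  104  86  71  83]
 [ 68  69  76  76  80  77  92 163 160 131 154 169 179 184 188 146 115 105
  105 102 102 100]
 [ 77  78  78  77  79  79  72 118 153 169 199 190 182 143 136 110 103 100
  100 102 101  99]
 [ 77  77  79  77  72  64  56 133 193 186 172 142 119 105 100 102 100 104
  101 102 103  99]
 [ 79  76  71  66  57  48  45 144 186 152  98  97 100  98 102 100  99 104
  1
[... 760 characters left out ...]
-13. -107.  100.] ; 338 225 [ -14. -117.  100.] ; 339 225 [ -14. -113.   97.] ; 340 225 [ -11. -111.  100.] ; 341 225 [ -11. -108.   98.] ; 336 226 [ -16. -123.   97.] ; 337 226 [ -15. -120.   96.] ; 338 226 [ -12. -118.   97.] ; 339 226 [ -12. -114.   95.] ; 333 227 [ -14. -135.  101.] ; 334 227 [ -13. -132.  100.] ; 335 227 [ -12. -129.  100.] ; 336 227 [ -12. -126.   98.] ; 337 227 [ -12. -122.   94.] ; 333 228 [ -12. -137.  100.] ; 334 228 [ -12. -133.   96.] ; 335 228 [ -11. -130.   96.] ; 
0.092 -0.1 [341.7 223.5] 0.092 -0.12 [336.5 225.9] 0.096 -0.1 [341.8 222.7] 0.096 -0.12 [336.5 225.2] 0.1 -0.1 [341.8 222. ] 0.1 -0.12 [336.5 224.5] 0.104 -0.1 [341.9 221.3] 0.104 -0.12 [336.6 223.8]
```

{"op": "step_arm", "data": {
  "delta_pos": [
    [0.16,-0.025,0],
    [-0.014,-0.087,0.2],
    [0,0,0.2],
    [0,0,0],
    [0,0,0]
  ],
  "turn": [0,0,0,0,0]
}}

```text
time: 26.15
ee_pos: [0.6528, 0.136, 0.1394]
eef_rot: [0.76, 0.65, 0.0, 0.0]
ft_force: [-0.2, 1.0, -1.2]
width: 0.0045
grip_force: 60.0
```

```bash
python3 - <<'E'
from h import *
w=snap('wrist');c=snap('scene');s=st();knob(w,s);P=cloud(c);m=(P-mid)@M.T
k=(m[...,1]>-.20)&(m[...,1]<-.104)&(abs(m[...,0]+.02)<.03)&(m[...,2]>.07)&(m[...,2]<.135)&(c['image'].mean(-1)>130)
q=m[k];print(len(q),q.mean(0).round(4));vs,us=np.where(k)
for u in range(us.min(),us.max()+1):
  r=vs[us==u]
  if len(r):print(u,r.min(),r.max(),(m[r,u].mean(0)*1000).round(0),c['image'][r.min()-2:r.max()+3,u].mean(-1).astype(int))
E
```

```text
t 26.25 tcp_m [  11.5 -217.6  139. ] tip in -2.6 yaw 81.11 F [ 0.6 -0.4 -1.8] T [-0.12  0.03 -0.03] w 0.0047 -0.67
ty -0.000 n201 top z 0.0372 x-range 0.0181 0.0346
ty 0.010 n1145 top z 0.0396 x-range 0.0174 0.0372
ty 0.020 n1051 top z 0.0401 x-range 0.0247 0.0378
ty 0.030 n1050 top z 0.0402 x-range 0.0248 0.0377
ty 0.040 n1046 top z 0.0401 x-range 0.0248 0.0375
ty 0.050 n1097 top z 0.0403 x-range 0.0227 0.0374
ty 0.060 n1052 top z 0.0391 x-range 0.0179 0.0363
ty 0.070 n329 top z 0.0369 x-range 0.0186 0.0343
18 [-0.0144 -0.1238  0.1111]
332 225 226 [ -15. -139.  111.] [174 115 155 174 146 158]
333 225 226 [ -14. -136.  111.] [136 150 185 169 161 163]
334 224 225 [ -16. -131.  111.] [169 118 166 188 163 164]
335 224 225 [ -14. -129.  111.] [136 148 178 140 103 109]
336 223 224 [ -14. -125.  113.] [167 120 166 187 132  87]
337 223 224 [ -14. -121.  111.] [143 149 198 174 108  99]
338 223 223 [ -15. -117.  110.] [125 168 193 145 100]
339 222 223 [ -13. -114.  113.] [124 150 197 175 109 101]
340 222 222 [ -15. -109.  110.] [111 168 190 144 101]
341 221 222 [ -15. -105.  110.] [ 92 142 182 151 110 102]
```

{"op": "step_arm", "data": {
  "delta_pos": [
    [-0.1,0.016,0],
    [-0.1,0.016,0],
    [-0.06,0.01,0],
    [0,0,0]
  ],
  "turn": [0,0,0,0]
}}

```text
time: 26.65
ee_pos: [0.6494, 0.1368, 0.1408]
eef_rot: [0.76, 0.65, 0.003, 0.002]
ft_force: [11.3, 0.3, -0.1]
width: 0.0044
grip_force: 60.0
```

```bash
python3 -c "
from h import *
st()"
```

```text
t 26.65 tcp_m [  11.8 -214.2  140.8] tip in 0.8 yaw 81.06 F [  2.  -11.2  -0.1] T [-2.93 -0.51  0.15] w 0.0044 -0.68
```

{"op": "step_arm", "data": {
  "delta_pos": [
    [0.05,-0.008,-0.05],
    [0,0,-0.08],
    [0,0,-0.08],
    [0,0,0]
  ],
  "turn": [0,0,0,0]
}}

```text
time: 27.05
ee_pos: [0.647, 0.1367, 0.1333]
eef_rot: [0.76, 0.65, -0.001, -0.0]
ft_force: [0.6, 0.2, -0.7]
width: 0.0045
grip_force: 60.0
```

{"op": "step_arm", "data": {
  "delta_pos": [
    [0,0,-0.08],
    [0,0,-0.08],
    [0,0,0]
  ],
  "turn": [0,0,0]
}}

```text
time: 27.35
ee_pos: [0.6475, 0.1366, 0.1294]
eef_rot: [0.76, 0.65, -0.0, -0.0]
ft_force: [-0.2, -0.1, -1.8]
width: 0.0047
grip_force: 60.0
```

```bash
python3 -c "
from h import *
st()"
```

```text
t 27.35 tcp_m [  11.4 -212.3  129.4] tip in 2.7 yaw 81.11 F [-0.1  0.1 -1.8] T [-0.21  0.04  0.03] w 0.0047 -0.68
```

{"op": "step_arm", "data": {
  "delta_pos": [
    [0,0,-0.06],
    [0,0,-0.04],
    [0,0,0]
  ],
  "turn": [0,0,0]
}}

```text
time: 27.65
ee_pos: [0.6478, 0.1368, 0.1275]
eef_rot: [0.76, 0.65, 0.0, 0.0]
ft_force: [0.8, 0.1, 0.1]
width: 0.0042
grip_force: 60.0
```

```bash
python3 -c "
from h import *
st()"
```

```text
t 27.65 tcp_m [  11.6 -212.7  127.5] tip in 2.3 yaw 81.1 F [ 0.2 -0.8  0.1] T [-0.19 -0.07 -0.04] w 0.0042 -0.68
```

{"op": "step_arm", "data": {
  "delta_pos": [
    [0,0,0.16],
    [0,0,0.16],
    [0,0,0.08],
    [0,0,0]
  ],
  "turn": [0,0,0,0]
}}

```text
time: 28.05
ee_pos: [0.6476, 0.1366, 0.1375]
eef_rot: [0.76, 0.65, 0.0, 0.0]
ft_force: [0.4, 0.6, -2.5]
width: 0.0044
grip_force: 60.1
```

```bash
python3 -c "
from h import *
st()"
```

```text
t 28.05 tcp_m [  11.4 -212.5  137.5] tip in 2.5 yaw 81.11 F [ 0.7 -0.3 -2.5] T [-0.39 -0.05  0.03] w 0.0044 -0.68
```

{"op": "step_arm", "data": {
  "delta_pos": [
    [0,0,-0.1],
    [0,0,-0.1],
    [-0.06,0.01,0],
    [-0.06,0.01,0],
    [0,0,0]
  ],
  "turn": [0,0,0,0,0]
}}

```text
time: 28.55
ee_pos: [0.6444, 0.1374, 0.1324]
eef_rot: [0.76, 0.65, 0.0, -0.0]
ft_force: [0.4, 1.0, -1.0]
width: 0.0044
grip_force: 60.0
```

```bash
python3 -c "
from h import *
st()"
```

```text
t 28.55 tcp_m [  11.6 -209.2  132.4] tip in 5.8 yaw 81.12 F [ 1.  -0.2 -1. ] T [-0.07  0.01 -0.01] w 0.0044 -0.68
```

{"op": "step_arm", "data": {
  "delta_pos": [
    [-0.08,0.013,0],
    [-0.08,0.013,0],
    [0,0,0]
  ],
  "turn": [0,0,0]
}}

```text
time: 28.85
ee_pos: [0.6411, 0.1379, 0.1328]
eef_rot: [0.76, 0.65, 0.001, 0.0]
ft_force: [2.4, 0.3, -0.9]
width: 0.0041
grip_force: 60.0
```

```bash
python3 -c "
from h import *
st()"
```

```text
t 28.85 tcp_m [  11.7 -205.8  132.8] tip in 9.2 yaw 81.11 F [ 0.6 -2.3 -0.9] T [-0.71 -0.06  0.07] w 0.0041 -0.68
```

{"op": "step_arm", "data": {
  "delta_pos": [
    [-0.08,0.013,0],
    [-0.08,0.013,0],
    [0,0,0]
  ],
  "turn": [0,0,0]
}}

```text
time: 29.15
ee_pos: [0.6364, 0.1388, 0.1325]
eef_rot: [0.76, 0.65, 0.0, -0.0]
ft_force: [1.1, 1.6, -1.0]
width: 0.0043
grip_force: 60.0
```

```bash
python3 -c "
from h import *
st()"
```

```text
t 29.15 tcp_m [  11.8 -201.1  132.5] tip in 13.9 yaw 81.12 F [ 1.8 -0.8 -1. ] T [-0.34 -0.38 -0.1 ] w 0.0043 -0.69
```

{"op": "step_arm", "data": {
  "delta_pos": [
    [-0.1,0.016,0],
    [-0.1,0.016,0],
    [-0.1,0.016,0],
    [0,0,0]
  ],
  "turn": [0,0,0,0]
}}

```text
time: 29.55
ee_pos: [0.6286, 0.14, 0.1323]
eef_rot: [0.76, 0.65, -0.0, -0.0]
ft_force: [-0.1, 2.6, -0.7]
width: 0.0043
grip_force: 60.0
```

```bash
python3 -c "
from h import *
st()"
```

```text
t 29.55 tcp_m [  11.8 -193.1  132.3] tip in 21.9 yaw 81.13 F [ 2.6  0.5 -0.7] T [-0.02 -0.31 -0.2 ] w 0.0043 -0.69
```

{"op": "step_arm", "data": {
  "delta_pos": [
    [-0.1,0.016,0],
    [-0.1,0.016,0],
    [-0.1,0.016,0],
    [0,0,0]
  ],
  "turn": [0,0,0,0]
}}

```text
time: 29.95
ee_pos: [0.6212, 0.1411, 0.1324]
eef_rot: [0.76, 0.65, -0.0, -0.0]
ft_force: [1.0, 1.8, -0.4]
width: 0.0044
grip_force: 60.0
```

```bash
python3 -c "
from h import *
st()"
```

```text
t 29.95 tcp_m [  11.7 -185.7  132.4] tip in 29.3 yaw 81.13 F [ 1.9 -0.7 -0.4] T [-0.22 -0.52 -0.16] w 0.0044 -0.69
```

{"op": "step_arm", "data": {
  "delta_pos": [
    [-0.1,0.016,0],
    [-0.1,0.016,0],
    [-0.08,0.013,0],
    [0,0,0]
  ],
  "turn": [0,0,0,0]
}}

```text
time: 30.35
ee_pos: [0.6151, 0.1421, 0.1328]
eef_rot: [0.76, 0.65, 0.001, 0.001]
ft_force: [4.8, 1.7, -0.1]
width: 0.0045
grip_force: 60.0
```

```bash
python3 -c "
from h import *
st()"
```

```text
t 30.35 tcp_m [  11.8 -179.5  132.8] tip in 35.5 yaw 81.11 F [ 2.4 -4.5 -0.1] T [-1.08 -0.74 -0.13] w 0.0045 -0.7
```

{"op": "step_arm", "data": {
  "delta_pos": [
    [-0.06,0.01,0],
    [-0.06,0.01,0],
    [0,0,0]
  ],
  "turn": [0,0,0]
}}

```text
time: 30.65
ee_pos: [0.6146, 0.1424, 0.134]
eef_rot: [0.76, 0.65, 0.003, 0.002]
ft_force: [12.4, 2.2, 1.4]
width: 0.0045
grip_force: 60.1
```

```bash
python3 -c "
from h import *
st()"
```

```text
t 30.65 tcp_m [  12. -179.  134.] tip in 36.0 yaw 81.06 F [  4.1 -11.9   1.4] T [-2.96 -1.11 -0.07] w 0.0045 -0.7
```

{"op": "step_arm", "data": {
  "delta_pos": [
    [0.1,-0.016,0],
    [0,0,0]
  ],
  "turn": [0,0]
}}

```text
time: 30.85
ee_pos: [0.6151, 0.1421, 0.1328]
eef_rot: [0.76, 0.65, 0.001, 0.001]
ft_force: [6.1, 2.9, 0.3]
width: 0.0045
grip_force: 60.0
```

{"op": "step_arm", "data": {
  "delta_pos": [
    [0,0,0],
    [0,0,0],
    [0,0,0],
    [0,0,0],
    [0,0,0],
    [0,0,0]
  ],
  "turn": [0,0,0,0,0,0],
  "grip": 0.6
}}

```text
time: 31.45
ee_pos: [0.614, 0.1421, 0.1323]
eef_rot: [0.76, 0.65, -0.0, -0.0]
ft_force: [-0.7, 0.1, -1.1]
width: 0.0337
grip_force: 0.0
```

{"op": "step_arm", "data": {
  "delta_pos": [
    [0,0,0.2],
    [0,0,0.5],
    [0,0,0.9],
    [0,0,1],
    [0,0,1],
    [0,0,1],
    [0,0,1],
    [0,0,0.5],
    [0,0,0],
    [0,0,0]
  ],
  "turn": [0,0,0,0,0,0,0,0,0,0]
}}

```text
time: 32.45
ee_pos: [0.6139, 0.1421, 0.2841]
eef_rot: [0.76, 0.65, -0.0, -0.0]
ft_force: [0.2, 0.1, -0.2]
width: 0.0348
grip_force: 0.0
```

```bash
python3 - <<'E'
from h import *
st()
for n in('wrist','scene','top'):
  c=snap(n);P=cloud(c);m=(P-mid)@M.T
  k=orange(c)&(m[...,1]<-.17)&(m[...,1]>-.28)&(m[...,0]>-.04)&(m[...,0]<.09)&(m[...,2]>.08)&(m[...,2]<.22)
  if k.sum()>5: print(n,k.sum(),np.percentile(m[k],[2,50,98],axis=0).round(4).tolist())
  k=(m[...,1]<-.104)&(m[...,1]>-.19)&(m[...,0]>-.045)&(m[...,0]<.01)&(m[...,2]>.085)&(m[...,2]<.13)
  if k.sum()>5:
    for y in np.arange(-.19,-.1,.01):
      q=m[k&(abs(m[...,1]-y)<.005)]
      if len(q): print(n,'y %.3f'%y,len(q),np.median(q[:,0]).round(4),np.percentile(q[:,2],[5,50,95]).round(4))
E
```

```text
t 32.45 tcp_m [  11.5 -178.4  284.1] tip in 36.6 yaw 81.11 F [ 0.1 -0.1 -0.2] T [-0.09  0.01 -0.01] w 0.0348 -0.64
wrist 2001 [[0.027, -0.2495, 0.1554], [0.0393, -0.2172, 0.1639], [0.0495, -0.1871, 0.1674]]
wrist y -0.190 21 -0.0178 [0.1052 0.1105 0.1124]
wrist y -0.180 246 -0.0157 [0.1051 0.1121 0.1274]
wrist y -0.170 202 -0.017 [0.1013 0.1105 0.1134]
wrist y -0.160 110 -0.0187 [0.1007 0.1036 0.1069]
wrist y -0.150 117 -0.0186 [0.1008 0.1037 0.1072]
wrist y -0.140 105 -0.0188 [0.1012 0.1045 0.1072]
wrist y -0.130 106 -0.0189 [0.1021 0.105  0.1079]
wrist y -0.120 102 -0.0189 [0.1024 0.1053 0.108 ]
wrist y -0.110 104 -0.0189 [0.1025 0.1058 0.1084]
scene 178 [[0.0152, -0.2489, 0.134], [0.0455, -0.218, 0.1606], [0.0541, -0.1841, 0.1662]]
scene y -0.190 15 -0.0158 [0.0942 0.1021 0.1122]
scene y -0.180 22 -0.0097 [0.1061 0.1106 0.1283]
scene y -0.170 12 -0.016 [0.1053 0.1092 0.1122]
scene y -0.160 10 -0.0165 [0.0981 0.102  0.1046]
scene y -0.150 12 -0.0142 [0.0981 0.1018 0.1067]
scene y -0.140 9 -0.0141 [0.1001 0.1023 0.1055]
scene y -0.130 12 -0.0154 [0.1001 0.1036 0.1067]
scene y -0.120 11 -0.0154 [0.0984 0.1036 0.1084]
scene y -0.110 10 -0.0148 [0.1005 0.1039 0.1088]
```

```bash
python3 -c "
from h import *
print(close_job())"
```

```text
the job is handed in; nothing more can be done
None
```

The crank is in the roll's socket about 36 mm deep, level to about 0.04 rad by camera depth, and let go with the gripper clear. I handed it in at about 32.5 s, but no verdict came back. I viewed 12 pictures, two over the limit of 10.

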